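# Stow the red-capped bottle in the reagent case with the folding lid stay

### The arm

A 6-joint arm with a two-finger parallel gripper is mounted at the origin on the work surface. World frame = base frame: x ahead of the robot, y to its left, z up, the work surface at z = 0. Lengths are in m, angles in rad, forces in N, time in s.
With the tool pointing down it reaches from about 0.35 to 0.975 m from the base axis. Payload 4.9 kg.
Tool frame: the origin (TCP) lies midway between the tips of the shut fingers; the grasp point (between the pads) lies 19 mm behind it; z points along the fingers, y is the line along which they close (so a half turn about z gives the same grasp; the last joint's range is limited). The gripper opens to 85 mm and grips with 20 to 120 N. Pads are 22 mm wide; open, the fingers measure 114 mm over their backs; the gripper's body (76 mm by 85 mm) begins 54 mm behind the grasp point. The pads swing forward as they close: fully open they stand 13 mm farther back than shut.
Start: joints at [-1.457, 0.053, 1.613, -0, 1.476, -0.119], TCP at [0.144, -0.608, 0.231] pointing down, gripper open.
Joint ranges: [-3.01, 3.01], [-1.01, 2.22], [0.06, 2.58], [-1.02, 4.17], [0.09, 2.62], [-3.14, 3.14]. Speed limits (rad/s): [2.57, 2.57, 3.14, 3.14, 3.14, 3.14].

### API

Orientations are given as a unit quaternion [w, x, y, z].
In Python, from plant import state, grab_frame, job_done, cut_out, place_of gives the robot as it stands.
- The arm moves only by the tool jog_arm, never from a script. Its argument "motion" is text: rows parted by semicolons, each of 7 numbers parted by spaces: the opening in per cent of the stroke, from 0 (shut) to 100 (fully open), then the shift along the tool's x, y, z as a fraction of full scale, then the turn, a rotation vector about the tool's x, y, z as a fraction of full scale. A call has exactly 5 rows; each row is the pose to reach, as a shift and turn from the pose commanded when the call began, along the tool's axes at that moment; what a row does not reach only later rows make up. Full scale, the value 1, is 50 cm for a shift and 1.5 rad for a turn. A row lasts 1/8 s, in which the tool goes at most 62.5 mm and 10.7 degrees, less where a joint would pass 70% of its speed; a pose out of reach is approached as far as the arm can. A call with a number of a shift or a turn outside -1 to 1 is refused whole. A call with a gripper value outside its range is refused whole. The fingers move at their own pace and stop on an object; the grip force is fixed at half the most. Time passes only in rows, so rows that repeat a pose let the fingers close, or fill a call up. It gives the time, the measured TCP pose, the force, the opening and the grip force at its end, in the units of the state.
- state(): the state, without advancing time (a new reading comes with each control period).
- grab_frame(name): name is "scene" or "top" or "wrist"; returns a dict with "color" (420x560x3 uint8, red, green, blue), "range_z" (420x560 float32, m along the optical axis (not along the pixel's ray), 0 where there is no reading), "intrinsics" (3x3 intrinsics, pixels), "k1" (the pictures are not rectified: a ray, as slopes to the right and down, at radius r is drawn at 1 + k1 r^2 times it, then the intrinsics apply), "world_from_camera" (4x4, takes a point from camera to world coordinates). Camera axes: x right, y up, looking along -z (the intrinsics and any distortion apply to the point x, -y, -z); pixel columns grow to the right and rows downward; lengths in m; the calibration is good to about 2 mm. A picture is of the moment at which its call begins.
- job_done(): hands the job in; it is judged then, once.
Trained networks look in the newest picture that a camera, given by its name, has taken for a name from the list of things; names that differ only in an ending like _2 or _b are one class to them, and where a whole thing is asked for, a point or a joint stands for the part that bears it (a point fixed in the world has none). Each returns a list of dicts, best first, with "p" (0 to 1); they miss things now and then, are a little off and sometimes report something else, mostly with a low value. They report only what shows in the picture. A call takes as long as a camera call.
- cut_out(camera, thing): "pixels" (420x560 bool, what is visible of it).
- place_of(camera, thing): "at" ([x, y, z] in m, in world coordinates, good to about 4 mm: a listed point, or the origin of a listed thing).
The state is a dict: "time": time; "joint_pos": joint angles; "joint_vel": joint speeds; "joint_efforts": joint torques, N m; "tool_pos": TCP position; "tool_rot": TCP orientation; "contact_force": force on the tool from outside, world axes, zero at the start; "ft_torque": the same for the moment, N m; "gripper_width": opening from 0.0 (shut) to 1.0 (fully open); "grasp_force": force on a finger pad.
Only numpy, scipy, OpenCV 4.12 (cv2) and the standard library are available. Lean on these libraries where they do the work, as an engineer would, in place of code of your own. Each camera call takes 0.05 s, during which the arm holds its last target. There are 200 camera calls.

### The job

Put the red-capped bottle away in the empty middle pocket of the blue reagent case. First raise the lid until the folding stay is straight and ease it back so that the stay locks and holds the lid; stand the bottle in; then lift the lid slightly to unlock the stay, fold its knee by the red peg and lower the lid fully shut by its knob, without letting it slam. Use light force throughout: never strain the stay or push hard on its knee, and leave the other bottles and glassware where they are.

Things in the scene. Friction and masses are not known exactly. Their poses are not given: they have to be found in the camera images.
- case: Blue open reagent case fixed to the bench, 170 x 260 x 85 mm (x, y, z), walls 6 mm. Origin: centre of its underside. Its -x side is the front (towards the robot, yaw within 0.25 rad). The lid is hinged on the rear (+x) top edge; the stay is outside the -y wall. At the front three pockets along y: green-capped bottle at y = +83 mm, empty at 0, black-capped at -83 mm.
- pocket (a point): Centre of the floor of the empty middle pocket, 7 mm above the bench, 35 mm in front of the case's centre; axes as the case. The pocket is 79 mm wide (y) between ribs 20 mm high and 92 mm long (x), from the front wall (x = -44 mm) to a foam block 45 mm high at the rear.
- hinge (a point): Centre of the lid's hinge line, on the rear top edge of the case, 85 mm above the bench; the line runs along the case's y. The lid is a 12 mm plate of about 0.45 kg, 170 mm from hinge to front edge, as wide as the case.
- lid_knob (a point): Centre of the black lid knob, a cylinder 22 mm in diameter, 30 mm long along the case's y, 24 mm clear of the lid's front edge on a stem. At lid angle a it is at (-0.205 cos a + 0.006 sin a, 0, 0.205 sin a + 0.006 cos a) m from the hinge point in the case's axes. Pinched by its flat ends (30 mm apart) it swivels between the fingers as the lid turns.
- lid (a joint): Lid angle, rad: 0 shut, grows as the front edge rises. Stiff hinge: stays where left above 1.1 rad, falls if let go lower down; coming shut faster than 2.5 rad/s is a slam. The stay stops it at 1.42 to 1.56 rad and locks 0.13 rad below that; it varies, so feel for it: free motion takes 1 to 4 N at the knob, the stops are firm, 8 to 10 N is enough, over 25 N strains the stay.
- stay_knee (a joint): Bend of the stay's knee, rad: about 0 folded (lid shut), 2.81 straight. It straightens as the lid rises, and stays as left while the lid is still (a little friction, no spring). The lid can only be lowered once the knee has been unlocked and pushed well out of line (below 2.5).
- stay_slide (a joint): How far the brass tongue of the stay's upper link is pushed in, m: 0 out (knee free), 0.008 home (tip in the lower link's socket, knee locked). It is out with the lid fully raised; lowering the lid 0.13 rad from there with the knee straight drives it home (locked over 0.0045); raising the lid as much pulls it out (free under 0.002). Under -0.003 or over 0.0105 the stay is strained.
- knee (a point): Mid-length of the red knee peg, 16 mm in diameter, 38 mm long along the case's y, about 163 mm from the case's middle on its -y side; with the lid up, 125 mm above the bench, 55 mm before the hinge. The knee folds away from the robot and down: direction (0.82, 0, -0.57) in the case's axes. Free, it yields to 1 to 3 N; push it 15 to 25 mm. Locked, it does not move: 12 N is too much.
- red_bottle_mid (a point): Centre, half-way up, of the amber bottle with the RED cap: 38 mm in diameter, 70 mm tall, 90 g, standing on the bench to the robot's left, body 48 mm tall then shoulder and 27 mm cap; z axis up.
- white_bottle_mid (a point): Centre of a like bottle with a white cap, on the bench; to be left alone.
- blue_bottle_mid (a point): Centre of a like bottle with a blue cap, on the bench; to be left alone.
- green_bottle_mid (a point): Centre of a like bottle with a green cap, in the case's +y pocket; to be left alone.
- black_bottle_mid (a point): Centre of a like bottle with a black cap, in the case's -y pocket; to be left alone.
- wash_bottle: White wash bottle, 72 mm in diameter, 230 mm tall with its spout, on the bench to the robot's right; origin under its centre; to be left alone.
- flask: Conical glass flask, 74 mm wide, 120 mm tall, on the bench to the right; origin under its centre; to be left alone.
- stay_foot: Foot of the folding steel stay, on the case's -y wall outside, 95 mm before the hinge line and 20 mm below it (within 5 mm, as it was screwed on); origin at the lower link's pivot, axes as the case. It carries two links 72 mm long with the knee between; the upper link ends on the lid's side edge, 100 mm from the hinge.

How it is judged:
By the outcome, as a careful person would: the job done as asked, in the order asked, and still so for the second after the job is handed in, with the robot touching nothing.
It also fails if it takes over 72 s, if anything falls off the work surface, if the arm or the gripper's body presses on something with over 40 N, if the wrist force passes 120 N, or if a joint passes its speed limit or range.

## Working session

There is one attempt and no reset: what is moved stays moved. The work goes in short steps, Python scripts to look and compute and a tool call to move; the robot and the scene stay as the last step left them, time stands still between calls to the robot, and variables do not carry over. Pictures are saved under pics/ and viewed, at most 12 in all, crops included, and the job is handed in when it is done.

Besides the shell and the picture viewer there is one more tool, called after "Request:" as name(argument=value, ...) on one line, values as JSON. jog_arm: Moves the arm, as the interface text tells. Shift numbers are shares of 50 cm and turn numbers shares of 1.5 rad, none past 1 either way. Its arguments: {"type":"object","properties":{"motion":{"type":"string"}},"required":["motion"]}

```bash
mkdir -p pics; ls
python3 - <<'E'
from plant import *
import cv2,numpy as np
s=state();print({k:np.round(v,3) for k,v in s.items()})
for c in("scene","top"):
    f=grab_frame(c);cv2.imwrite(f"pics/{c}0.png",f["color"][:,:,::-1])
    print(c,np.round(f["world_from_camera"],3).tolist())
    for t in["case","pocket","hinge","lid_knob","knee","red_bottle_mid","white_bottle_mid","blue_bottle_mid","green_bottle_mid","black_bottle_mid","wash_bottle","flask","stay_foot"]:
        print(t,[(round(float(d["p"]),2),np.round(d["at"],3).tolist()) for d in place_of(c,t)[:2]])
print(state()["time"])
E
```

```text
pics
{'time': np.float64(0.0), 'joint_pos': array([-1.457,  0.053,  1.614, -0.   ,  1.476, -0.119]), 'joint_vel': array([ 0.001, -0.   ,  0.001,  0.   ,  0.001, -0.001]), 'joint_efforts': array([ 2.0000e-03, -3.9369e+01, -3.7017e+01,  0.0000e+00,  7.0000e-03,
        0.0000e+00]), 'tool_pos': array([ 0.144, -0.608,  0.23 ]), 'tool_rot': array([-0.001,  0.993,  0.116, -0.   ]), 'contact_force': array([ 0.473, -0.718,  0.413]), 'ft_torque': array([ 0.038, -0.012,  0.031]), 'grasp_force': np.float64(0.0), 'gripper_width': np.float64(0.996)}
scene [[-0.425, -0.663, 0.616, 1.341], [0.905, -0.308, 0.293, 0.357], [-0.004, 0.682, 0.731, 0.993], [0.0, 0.0, 0.0, 1.0]]
case [(0.96, [0.591, -0.019, -0.0])]
pocket []
hinge [(0.85, [0.672, -0.02, 0.085])]
lid_knob [(0.6, [0.47, -0.014, 0.095])]
knee [(0.52, [0.652, -0.181, 0.064])]
red_bottle_mid [(0.72, [0.533, 0.407, 0.04]), (0.18, [0.469, -0.014, 0.094])]
white_bottle_mid [(0.9, [0.436, 0.277, 0.034])]
blue_bottle_mid [(0.59, [0.594, 0.275, 0.031]), (0.32, [0.533, 0.407, 0.039])]
green_bottle_mid []
black_bottle_mid [(0.22, [0.592, -0.5, -0.003])]
wash_bottle [(0.56, [0.464, -0.438, 0.003]), (0.53, [0.594, -0.5, -0.001])]
flask [(0.85, [0.596, -0.5, 0.001]), (0.45, [0.672, -0.025, 0.084])]
stay_foot [(0.54, [0.576, -0.162, 0.062])]
top [[0.021, 0.997, -0.08, 0.475], [-1.0, 0.02, -0.012, -0.033], [-0.011, 0.08, 0.997, 1.402], [0.0, 0.0, 0.0, 1.0]]
case [(0.58, [0.588, -0.016, 0.003])]
pocket []
hinge [(0.96, [0.67, -0.02, 0.083]), (0.5, [0.588, 0.276, 0.036])]
lid_knob [(0.84, [0.47, -0.013, 0.093])]
knee [(0.48, [0.653, -0.182, 0.064])]
red_bottle_mid [(0.53, [0.537, 0.406, 0.036])]
white_bottle_mid [(0.68, [0.436, 0.274, 0.032])]
blue_bottle_mid [(0.68, [0.586, 0.279, 0.035])]
green_bottle_mid []
black_bottle_mid []
wash_bottle [(0.67, [0.466, -0.435, 0.003])]
flask [(0.64, [0.596, -0.502, -0.0])]
stay_foot [(0.45, [0.576, -0.159, 0.061])]
1.4
```

View pics/scene0.png

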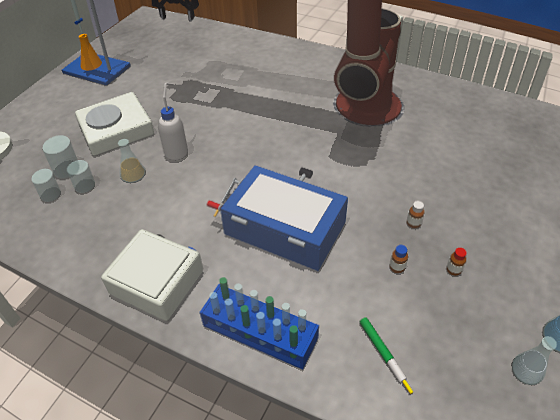

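View pics/top0.png

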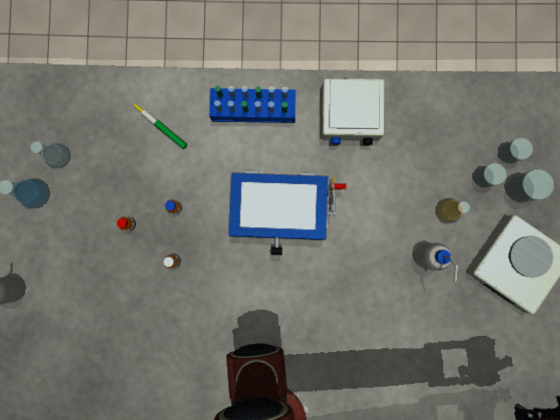

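```bash
cat > h.py <<'E'
from plant import *
import numpy as np, cv2
from scipy.spatial.transform import Rotation as R
def cur():
    s=state();q=s["tool_rot"];return s,np.array(s["tool_pos"]),R.from_quat([q[1],q[2],q[3],q[0]])
def want(yaw,tilt=0):  # tool x along yaw, z down; tilt>0 swings fingertips forward (away along tool x)
    return R.from_euler("z",yaw)*R.from_euler("x",np.pi)*R.from_euler("y",tilt)
def to(p,yaw,tilt=0,start=None):
    s,p0,r0=cur()
    sh=r0.inv().apply(np.array(p)-p0)/.5
    rv=(r0.inv()*want(yaw,tilt)).as_rotvec()/1.5
    print("t %.2f at %s F %s grip %.3f %.1f j %s"%(s["time"],np.round(p0,4),np.round(s["contact_force"],1),s["gripper_width"],s["grasp_force"],np.round(s["joint_pos"],2)))
    print("shift",np.round(sh,4),"turn",np.round(rv,4))
def cloud(f):
    K=f["intrinsics"];h,w=f["range_z"].shape
    u,v=np.meshgrid(np.arange(w),np.arange(h))
    uv=np.stack([u,v],-1).reshape(-1,1,2).astype(float)
    n=cv2.undistortPoints(uv,np.array(K,float),np.array([f["k1"],0,0,0,0.])).reshape(h,w,2)
    z=f["range_z"];P=np.stack([n[...,0]*z,-n[...,1]*z,-z,np.ones_like(z)],-1)
    return (P@np.array(f["world_from_camera"]).T)[...,:3]
E
python3 - <<'E'
from h import *
for c in("top","scene"):
    f=grab_frame(c);P=cloud(f);m=cut_out(c,"case")[0]["pixels"]|cut_out(c,"lid")[0]["pixels"]
    X=P[m&(f["range_z"]>0)];X=X[(X[:,2]>.085)&(X[:,2]<.11)&(abs(X[:,0]-.59)<.15)]
    r=cv2.minAreaRect(X[:,:2].astype(np.float32));print(c,len(X),r,np.median(X[:,2]))
to([.47,-.0135,.17],-.03)
E
```

```text
top 6420 ((0.571960985660553, -0.02959248423576355), (0.28468573093414307, 0.22406624257564545), 88.9554214477539) 0.09798712268557042
scene 6212 ((0.5738164186477661, -0.02976033091545105), (0.2855035364627838, 0.22779889404773712), 88.8829345703125) 0.09769981717876558
t 1.70 at [ 0.1442 -0.6081  0.2313] F [-0.5  0.1  0.2] grip 0.998 0.0 j [-1.46  0.05  1.61 -0.    1.48 -0.12]
shift [ 0.9084 -1.0069  0.1226] turn [-0.      0.      0.1752]
```

Request:
jog_arm(motion="65 0.9 -1 0.1 0 0 0.175;65 0.9 -1 0.1 0 0 0.175;65 0.9 -1 0.1 0 0 0.175;65 0.9 -1 0.1 0 0 0.175;65 0.9 -1 0.1 0 0 0.175")

```text
time: 2.33
tool_pos: [0.2942, -0.3329, 0.2082]
tool_rot: [0.0, 1.0, -0.015, 0.0]
contact_force: [1.2, 0.0, -0.2]
gripper_width: 0.653
grasp_force: 0.0
```

```bash
python3 -c "
from h import *
to([.469,-.0135,.15],-.025)"
```

```text
t 2.33 at [ 0.2942 -0.3329  0.2082] F [ 1.2  0.  -0.2] grip 0.653 0.0 j [-1.02 -0.39  2.04  0.    1.49  0.59]
shift [ 0.3299 -0.6493  0.1163] turn [ 0.0004 -0.0005 -0.0036]
```

Request:
jog_arm(motion="65 0.33 -0.65 0.115 0 0 -0.003;65 0.33 -0.65 0.115 0 0 -0.003;65 0.33 -0.65 0.115 0 0 -0.003;65 0.33 -0.65 0.115 0 0 -0.003;65 0.33 -0.65 0.115 0 0 -0.003")

```text
time: 2.95
tool_pos: [0.4423, -0.0618, 0.1597]
tool_rot: [0.0, 1.0, -0.013, 0.001]
contact_force: [0.8, -1.0, 0.9]
gripper_width: 0.652
grasp_force: 0.0
```

```bash
python3 -c "
from h import *
to([.469,-.0135,.15],-.025)"
```

```text
t 2.95 at [ 0.4423 -0.0618  0.1597] F [ 0.8 -1.   0.9] grip 0.652 0.0 j [-0.31 -0.34  2.09 -0.    1.39  1.29]
shift [ 0.0509 -0.0979  0.0194] turn [ 0.0005 -0.0012 -0.0001]
```

Request:
jog_arm(motion="65 0.05 -0.098 0.02 0 0 0;65 0.05 -0.098 0.02 0 0 0;65 0.05 -0.098 0.02 0 0 0;65 0.05 -0.098 0.02 0 0 0;65 0.05 -0.098 0.02 0 0 0")

```text
time: 3.58
tool_pos: [0.4676, -0.0165, 0.1498]
tool_rot: [0.0, 1.0, -0.014, 0.0]
contact_force: [0.5, -0.1, -0.0]
gripper_width: 0.654
grasp_force: 0.0
```

```bash
python3 -c "
from h import *
f=grab_frame('wrist');cv2.imwrite('pics/w1.png',f['color'][:,:,::-1])
for t in('lid_knob','hinge','case'):print(t,[(round(float(d['p']),2),np.round(d['at'],4)) for d in place_of('wrist',t)[:2]])
to([.469,-.0135,.068],-.025)"
```

```text
lid_knob [(0.91, array([ 0.4719, -0.0158,  0.0911]))]
hinge []
case [(0.97, array([ 0.5884, -0.0203, -0.0029]))]
t 3.77 at [ 0.4676 -0.0159  0.1496] F [-0.3  0.2 -0. ] grip 0.652 0.0 j [-0.19 -0.27  2.05 -0.    1.36  1.4 ]
shift [ 0.0025 -0.0048  0.1632] turn [ 0.0001 -0.0003 -0.0008]
```

View pics/w1.png

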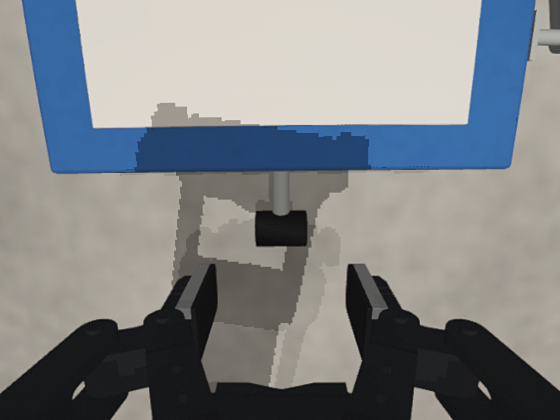

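Request:
jog_arm(motion="65 0.006 0 0.05 0 0 0;65 0.006 0 0.1 0 0 0;65 0.006 0 0.14 0 0 0;65 0.006 0 0.16 0 0 0;65 0.006 0 0.16 0 0 0")

```text
time: 4.4
tool_pos: [0.4702, -0.0154, 0.0689]
tool_rot: [-0.0, 1.0, -0.013, -0.001]
contact_force: [0.4, -0.4, -0.3]
gripper_width: 0.652
grasp_force: 0.0
```

Request:
jog_arm(motion="0 0 0 0 0 0 0;0 0 0 0 0 0 0;0 0 0 0 0 0 0;0 0 0 0 0 0 0;0 0 0 0 0 0 0")

```text
time: 5.03
tool_pos: [0.4715, -0.0164, 0.0709]
tool_rot: [0.001, 1.0, -0.012, 0.001]
contact_force: [-2.2, -4.0, 5.7]
gripper_width: 0.338
grasp_force: 60.3
```

```bash
python3 -c "
from h import *
to([.4676,-.0159,.1496],-.025)"
```

```text
t 5.03 at [ 0.4715 -0.0164  0.0709] F [-2.2 -4.   5.7] grip 0.338 60.3 j [-0.19 -0.16  2.1  -0.    1.2   1.4 ]
shift [-0.0075 -0.0004 -0.1575] turn [ 0.0015 -0.0012  0.0001]
```

```bash
cat >> h.py <<'E'
def arc(angs):
    X=lambda a:np.array([-.205*np.cos(a)+.006*np.sin(a),0,-(.205*np.sin(a)+.006*np.cos(a))])/.5
    for i in range(0,len(angs)-1,5):
        for k in range(i+1,min(i+6,len(angs))):print("%.2f: %s"%(angs[k],np.round(X(angs[k])-X(angs[i]),4)))
        print()
E
python3 -c "
from h import *
arc([0,.05,.12,.2,.3,.4,.5,.6,.7,.8,.9,1,1.1,1.2,1.28,1.34])
arc([1.34,1.36,1.38,1.40,1.42,1.44,1.46,1.48,1.50,1.52,1.54])"
```

```text
0.05: [ 0.0011  0.     -0.0205]
0.12: [ 0.0044  0.     -0.049 ]
0.20: [ 0.0106  0.     -0.0812]
0.30: [ 0.0219  0.     -0.1206]
0.40: [ 0.037   0.     -0.1587]

0.50: [ 0.0189  0.     -0.0364]
0.60: [ 0.0414  0.     -0.0707]
0.70: [ 0.0671  0.     -0.1026]
0.80: [ 0.0959  0.     -0.1318]
0.90: [ 0.1275  0.     -0.1579]

1.00: [ 0.034   0.     -0.0229]
1.10: [ 0.0702  0.     -0.0422]
1.20: [ 0.1081  0.     -0.0579]
1.28: [ 0.1394  0.     -0.0676]
1.34: [ 0.1634  0.     -0.0733]

1.36: [ 0.0081  0.     -0.0016]
1.38: [ 0.0161  0.     -0.003 ]
1.40: [ 0.0242  0.     -0.0042]
1.42: [ 0.0324  0.     -0.0053]
1.44: [ 0.0405  0.     -0.0062]

1.46: [ 0.0082  0.     -0.0007]
1.48: [ 0.0164  0.     -0.0013]
1.50: [ 0.0245  0.     -0.0018]
1.52: [ 0.0327  0.     -0.002 ]
1.54: [ 0.0409  0.     -0.0021]
```

Request:
jog_arm(motion="0 0.001 0 -0.02 0 0 0;0 0.004 0 -0.049 0 0 0;0 0.011 0 -0.081 0 0 0;0 0.022 0 -0.12 0 0 0;0 0.037 0 -0.159 0 0 0")

```text
time: 5.65
tool_pos: [0.4881, -0.0166, 0.1474]
tool_rot: [0.001, 1.0, -0.013, -0.001]
contact_force: [3.5, -5.6, -9.1]
gripper_width: 0.342
grasp_force: 59.8
```

Request:
jog_arm(motion="0 0.019 0 -0.036 0 0 0;0 0.041 0 -0.071 0 0 0;0 0.067 0 -0.103 0 0 0;0 0.096 0 -0.132 0 0 0;0 0.128 0 -0.158 0 0 0")

```text
time: 6.28
tool_pos: [0.5508, -0.0177, 0.2262]
tool_rot: [0.0, 1.0, -0.013, -0.004]
contact_force: [-3.5, -2.4, -4.3]
gripper_width: 0.342
grasp_force: 59.5
```

Request:
jog_arm(motion="0 0.034 0 -0.023 0 0 0;0 0.07 0 -0.042 0 0 0;0 0.108 0 -0.058 0 0 0;0 0.139 0 -0.068 0 0 0;0 0.163 0 -0.073 0 0 0")

```text
time: 6.9
tool_pos: [0.6337, -0.0191, 0.2635]
tool_rot: [-0.001, 1.0, -0.013, -0.002]
contact_force: [-4.4, -0.7, -1.2]
gripper_width: 0.337
grasp_force: 59.6
```

Request:
jog_arm(motion="0 0 0 0 0 0 0;0 0 0 0 0 0 0;0 0 0 0 0 0 0;0 0 0 0 0 0 0;0 0.008 0 -0.0016 0 0 0")

```text
time: 7.52
tool_pos: [0.6377, -0.0192, 0.2643]
tool_rot: [-0.0, 1.0, -0.012, -0.001]
contact_force: [-3.9, 2.1, -5.8]
gripper_width: 0.336
grasp_force: 60.1
```

```bash
python3 -c "
from h import *
to([.4702,-.0154,.0689],-.025)"
```

```text
t 7.53 at [ 0.6377 -0.0192  0.2643] F [-3.9  2.1 -5.8] grip 0.336 60.1 j [-0.15  0.07  1.54  0.    1.53  1.45]
shift [-0.3339  0.001   0.3918] turn [-0.0005  0.002   0.    ]
```

Request:
jog_arm(motion="0 0.008 0 0 0 0 0;0 0.016 0 0 0 0 0;0 0.024 0 0 0 0 0;0 0.024 0 0 0 0 0;0 0.024 0 0 0 0 0")

```text
time: 8.15
tool_pos: [0.6513, -0.0195, 0.2664]
tool_rot: [-0.0, 1.0, -0.012, 0.001]
contact_force: [-2.4, 4.2, 1.0]
gripper_width: 0.34
grasp_force: 60.6
```

Request:
jog_arm(motion="0 0.004 0 -0.001 0 0 0;0 0.008 0 -0.001 0 0 0;0 0.008 0 -0.001 0 0 0;0 0.008 0 -0.001 0 0 0;0 0.008 0 -0.001 0 0 0")

```text
time: 8.78
tool_pos: [0.6549, -0.0196, 0.2668]
tool_rot: [-0.0, 1.0, -0.012, 0.001]
contact_force: [-3.1, 3.8, 0.9]
gripper_width: 0.338
grasp_force: 60.7
```

Request:
jog_arm(motion="0 0.004 0 -0.001 0 0 0;0 0.008 0 -0.001 0 0 0;0 0.008 0 -0.001 0 0 0;0 0.008 0 -0.001 0 0 0;0 0.008 0 -0.001 0 0 0")

```text
time: 9.4
tool_pos: [0.6588, -0.0197, 0.2672]
tool_rot: [-0.0, 1.0, -0.013, 0.001]
contact_force: [-3.9, 4.4, 1.6]
gripper_width: 0.34
grasp_force: 60.8
```

Request:
jog_arm(motion="0 0.004 0 0 0 0 0;0 0.008 0 0 0 0 0;0 0.008 0 0 0 0 0;0 0.008 0 0 0 0 0;0 0.008 0 0 0 0 0")

```text
time: 10.02
tool_pos: [0.6628, -0.0197, 0.2674]
tool_rot: [-0.0, 1.0, -0.012, 0.001]
contact_force: [-3.8, 4.3, 1.4]
gripper_width: 0.343
grasp_force: 60.9
```

Request:
jog_arm(motion="0 0.004 0 0 0 0 0;0 0.008 0 0 0 0 0;0 0.008 0 0 0 0 0;0 0.008 0 0 0 0 0;0 0.008 0 0 0 0 0")

```text
time: 10.65
tool_pos: [0.6667, -0.0198, 0.2676]
tool_rot: [-0.0, 1.0, -0.013, 0.0]
contact_force: [-4.2, 4.8, 2.0]
gripper_width: 0.343
grasp_force: 60.9
```

Request:
jog_arm(motion="0 0.004 0 0 0 0 0;0 0.008 0 0 0 0 0;0 0.008 0 0 0 0 0;0 0.008 0 0 0 0 0;0 0.008 0 0 0 0 0")

```text
time: 11.28
tool_pos: [0.6696, -0.0198, 0.2677]
tool_rot: [-0.0, 1.0, -0.012, -0.001]
contact_force: [-8.4, 4.2, 4.5]
gripper_width: 0.337
grasp_force: 61.1
```

Request:
jog_arm(motion="0 0.002 0 0 0 0 0;0 0.002 0 0 0 0 0;0 0.002 0 0 0 0 0;0 0.002 0 0 0 0 0;0 0.002 0 0 0 0 0")

```text
time: 11.9
tool_pos: [0.6702, -0.0199, 0.2677]
tool_rot: [-0.0, 1.0, -0.013, -0.002]
contact_force: [-10.5, 4.6, 4.9]
gripper_width: 0.339
grasp_force: 61.1
```

Request:
jog_arm(motion="0 -0.008 0 0 0 0 0;0 -0.016 0 0.001 0 0 0;0 -0.024 0 0.002 0 0 0;0 -0.032 0 0.003 0 0 0;0 -0.036 0 0.003 0 0 0")

```text
time: 12.52
tool_pos: [0.6564, -0.0196, 0.2667]
tool_rot: [-0.0, 1.0, -0.013, 0.005]
contact_force: [3.8, 4.4, -2.0]
gripper_width: 0.339
grasp_force: 60.3
```

Request:
jog_arm(motion="0 -0.004 0 0 0 0 0;0 -0.008 0 0.001 0 0 0;0 -0.008 0 0.001 0 0 0;0 -0.008 0 0.001 0 0 0;0 -0.008 0 0.001 0 0 0")

```text
time: 13.15
tool_pos: [0.6526, -0.0196, 0.2663]
tool_rot: [-0.0, 1.0, -0.013, 0.005]
contact_force: [2.1, 4.8, -1.2]
gripper_width: 0.336
grasp_force: 60.2
```

Request:
jog_arm(motion="0 -0.004 0 0 0 0 0;0 -0.008 0 0.001 0 0 0;0 -0.008 0 0.001 0 0 0;0 -0.008 0 0.001 0 0 0;0 -0.008 0 0.001 0 0 0")

```text
time: 13.78
tool_pos: [0.6485, -0.0195, 0.2658]
tool_rot: [-0.0, 1.0, -0.013, 0.005]
contact_force: [3.2, 4.6, -0.4]
gripper_width: 0.342
grasp_force: 60.2
```

Request:
jog_arm(motion="0 -0.004 0 0 0 0 0;0 -0.008 0 0.001 0 0 0;0 -0.008 0 0.001 0 0 0;0 -0.008 0 0.001 0 0 0;0 -0.008 0 0.001 0 0 0")

```text
time: 14.4
tool_pos: [0.6446, -0.0194, 0.2652]
tool_rot: [-0.0, 1.0, -0.012, 0.005]
contact_force: [2.3, 4.6, 0.2]
gripper_width: 0.335
grasp_force: 60.0
```

Request:
jog_arm(motion="0 -0.003 0 0 0 0 0;0 -0.006 0 0.001 0 0 0;0 -0.006 0 0.001 0 0 0;0 -0.006 0 0.001 0 0 0;0 -0.006 0 0.001 0 0 0")

```text
time: 15.02
tool_pos: [0.6416, -0.0193, 0.2648]
tool_rot: [-0.0, 1.0, -0.013, 0.005]
contact_force: [4.1, 5.0, -1.7]
gripper_width: 0.34
grasp_force: 60.0
```

Request:
jog_arm(motion="0 -0.004 0 0 0 0 0;0 -0.004 0 0 0 0 0;0 -0.004 0 0 0 0 0;0 -0.004 0 0 0 0 0;0 -0.004 0 0 0 0 0")

```text
time: 15.65
tool_pos: [0.6399, -0.0193, 0.2645]
tool_rot: [-0.0, 1.0, -0.012, 0.005]
contact_force: [4.6, 4.1, -2.1]
gripper_width: 0.339
grasp_force: 59.8
```

```bash
python3 -c "
from h import *
o=[]
for c,(u,v) in(('scene',(240,200)),('top',(310,215))):
    f=grab_frame(c);im=f['color'][:,:,::-1];o.append(cv2.resize(im[max(0,v-75):v+75,u-65:u+65],(520,600) if 0 else (390,450),interpolation=cv2.INTER_CUBIC))
    for t in('knee','stay_foot','lid_knob','hinge'):print(c,t,[(round(float(d['p']),2),np.round(d['at'],4)) for d in place_of(c,t)[:2]])
cv2.imwrite('pics/s2.png',np.hstack(o))
to([.4702,-.0154,.0689],-.025)"
```

```text
scene knee [(0.47, array([ 0.6177, -0.1823,  0.1192])), (0.3, array([ 0.5921, -0.0194,  0.003 ]))]
scene stay_foot []
scene lid_knob [(0.69, array([ 0.6309, -0.0172,  0.2889])), (0.52, array([0.5956, 0.2749, 0.0309]))]
scene hinge [(0.59, array([ 0.6732, -0.0227,  0.0868]))]
top knee [(0.65, array([ 0.6181, -0.1828,  0.1233]))]
top stay_foot [(0.78, array([ 0.5765, -0.1555,  0.062 ]))]
top lid_knob []
top hinge [(0.87, array([ 0.6706, -0.0183,  0.0831]))]
t 16.15 at [ 0.6399 -0.0193  0.2645] F [ 4.7  5.6 -1.1] grip 0.339 59.8 j [-0.15  0.06  1.55  0.    1.52  1.45]
shift [-0.3436  0.0008  0.3874] turn [-0.0004 -0.0072  0.0001]
```

View pics/s2.png

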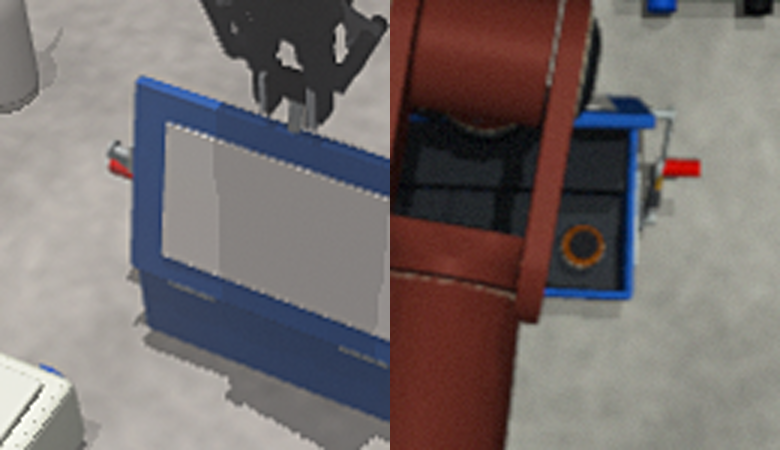

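Request:
jog_arm(motion="0 -0.004 0 0 0 0 0;0 -0.004 0 0 0 0 0;0 -0.004 0 0 0 0 0;0 -0.004 0 0 0 0 0;0 -0.004 0 0 0 0 0")

```text
time: 16.77
tool_pos: [0.6386, -0.0193, 0.2643]
tool_rot: [-0.0, 1.0, -0.013, 0.006]
contact_force: [8.4, 5.0, -3.0]
gripper_width: 0.338
grasp_force: 59.7
```

Request:
jog_arm(motion="0 0.004 0 0 0 0 0;70 0.004 0 0 0 0 0;70 0.004 0 0 0 0 0;70 0.004 0 -0.04 0 0 0;70 0.004 0 -0.14 0 0 0")

```text
time: 17.4
tool_pos: [0.6355, -0.0198, 0.3313]
tool_rot: [-0.0, 1.0, -0.013, -0.003]
contact_force: [1.0, 0.4, -0.5]
gripper_width: 0.697
grasp_force: 0.0
```

```bash
python3 -c "
from h import *
to([.535,.4065,.16],-.025)"
```

```text
t 17.40 at [ 0.6355 -0.0198  0.3313] F [ 1.   0.4 -0.5] grip 0.697 0.0 j [-0.15  0.04  1.46 -0.    1.65  1.45]
shift [-0.221  -0.8471  0.3439] turn [-0.0001  0.0035 -0.0005]
```

Request:
jog_arm(motion="70 -0.15 -0.45 0 0 0 0;70 -0.15 -0.45 0 0 0 0;70 -0.15 -0.45 0 0 0 0;70 -0.22 -0.85 0.34 0 0 0;70 -0.22 -0.85 0.34 0 0 0")

```text
time: 18.02
tool_pos: [0.564, 0.2636, 0.2651]
tool_rot: [-0.001, 1.0, -0.013, 0.003]
contact_force: [0.5, 0.5, -0.7]
gripper_width: 0.7
grasp_force: 0.0
```

```bash
python3 -c "
from h import *
to([.535,.4065,.14],-.025)"
```

```text
t 18.02 at [0.564  0.2636 0.2651] F [ 0.5  0.5 -0.7] grip 0.700 0.0 j [ 0.32  0.03  1.58 -0.    1.53  1.91]
shift [-0.0665 -0.284   0.2503] turn [-0.0008 -0.0033 -0.0002]
```

Request:
jog_arm(motion="70 -0.06 -0.275 0.24 0 0 0;70 -0.06 -0.275 0.24 0 0 0;70 -0.06 -0.275 0.24 0 0 0;70 -0.06 -0.275 0.24 0 0 0;70 -0.06 -0.275 0.24 0 0 0")

```text
time: 18.65
tool_pos: [0.5381, 0.4002, 0.1447]
tool_rot: [-0.0, 1.0, -0.012, 0.001]
contact_force: [-0.7, 0.5, 0.8]
gripper_width: 0.697
grasp_force: 0.0
```

```bash
python3 -c "
from h import *
f=grab_frame('wrist');cv2.imwrite('pics/w2.png',f['color'][:,:,::-1])
b=place_of('wrist','red_bottle_mid');print([(round(float(d['p']),2),np.round(d['at'],4)) for d in b[:2]])
to([.535,.4065,.017],-.025)"
```

```text
[(0.74, array([0.5385, 0.4069, 0.0353]))]
t 18.75 at [0.5389 0.3997 0.1458] F [ 0.5 -0.1  0.2] grip 0.701 0.0 j [ 0.53  0.22  1.58 -0.    1.34  2.12]
shift [-0.0091 -0.0128  0.2576] turn [-0.0013 -0.0026 -0.001 ]
```

View pics/w2.png

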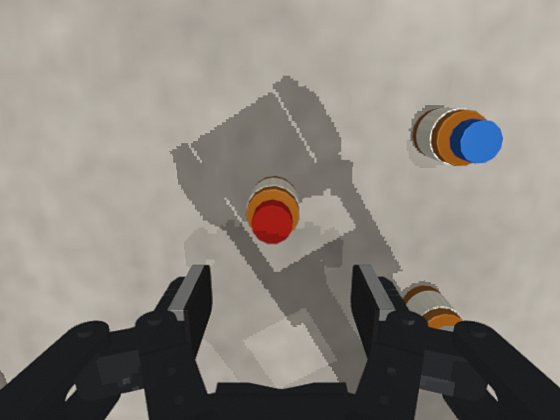

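Request:
jog_arm(motion="70 -0.004 -0.014 0.1 0 0 0;70 -0.004 -0.014 0.18 0 0 0;70 -0.004 -0.014 0.23 0 0 0;70 -0.004 -0.014 0.258 0 0 0;70 -0.004 -0.014 0.258 0 0 0")

```text
time: 19.38
tool_pos: [0.5357, 0.4065, 0.0143]
tool_rot: [-0.0, 1.0, -0.013, 0.0]
contact_force: [0.2, -0.3, 0.3]
gripper_width: 0.702
grasp_force: 0.0
```

Request:
jog_arm(motion="0 0 0 0 0 0 0;0 0 0 0 0 0 0;0 0 0 0 0 0 0;0 0 0 0 0 0 0;0 0 0 0 0 0 0")

```text
time: 20.0
tool_pos: [0.5368, 0.4078, 0.0164]
tool_rot: [-0.001, 1.0, -0.013, 0.002]
contact_force: [-0.3, -0.2, 6.6]
gripper_width: 0.428
grasp_force: 60.3
```

Request:
jog_arm(motion="0 0 0 -0.02 0 0 0;0 0 0 -0.08 0 0 0;0 0 0 -0.18 0 0 0;0 0 0 -0.28 0 0 0;0 0 0 -0.32 0 0 0")

```text
time: 20.62
tool_pos: [0.5365, 0.408, 0.1782]
tool_rot: [-0.002, 1.0, -0.013, 0.002]
contact_force: [-0.5, -0.3, -1.8]
gripper_width: 0.428
grasp_force: 60.1
```

```bash
python3 -c "
from h import *
to([.553,-.0165,.20],-.025)"
```

```text
t 20.62 at [0.5365 0.408  0.1782] F [-0.5 -0.3 -1.8] grip 0.428 60.1 j [0.54 0.2  1.54 0.   1.39 2.14]
shift [ 0.0545  0.8477 -0.0461] turn [-0.0022 -0.0033 -0.    ]
```

Request:
jog_arm(motion="0 0.03 0.84 -0.05 0 0 0;0 0.03 0.84 -0.05 0 0 0;0 0.03 0.84 -0.05 0 0 0;0 0.03 0.84 -0.05 0 0 0;0 0.03 0.84 -0.05 0 0 0")

```text
time: 21.25
tool_pos: [0.5372, 0.0933, 0.1907]
tool_rot: [0.0, 1.0, -0.012, -0.001]
contact_force: [0.6, -0.5, -0.4]
gripper_width: 0.428
grasp_force: 60.4
```

```bash
python3 -c "
from h import *
f=grab_frame('wrist');s,p,r=cur();T=np.array(f['world_from_camera']);print('cam rel tool',r.inv().apply(T[:3,3]-p), T[:3,2])
to([.553,-.0172,.12],-.023)
for c in('top','scene'):
  g=grab_frame(c)
  for t in('pocket','lid_knob','black_bottle_mid'):print(c,t,[(round(float(d['p']),2),np.round(d['at'],4)) for d in place_of(c,t)[:1]])"
```

```text
cam rel tool [ 0.0739556  -0.00667382 -0.14337992] [ 0.29408763 -0.00555023  0.95576234]
t 21.30 at [0.5377 0.0865 0.1913] F [ 2.3 -4.1 -1.1] grip 0.426 60.5 j [ 0.03 -0.11  1.84 -0.01  1.41  1.63]
shift [0.0371 0.2054 0.1439] turn [ 0.0042  0.0013 -0.005 ]
top pocket [(0.65, array([ 0.5945, -0.5015, -0.0011]))]
top lid_knob [(0.92, array([ 0.6318, -0.0161,  0.2883]))]
top black_bottle_mid [(0.57, array([ 0.5489, -0.1076,  0.0436]))]
scene pocket [(0.35, array([ 0.676 , -0.0242,  0.0859]))]
scene lid_knob [(0.65, array([ 0.6311, -0.0179,  0.2904]))]
scene black_bottle_mid []
```

Request:
jog_arm(motion="0 0.01 0.205 0 0 0 0;0 0.01 0.205 0 0 0 0;0 0.01 0.205 0 0 0 0;0 0.01 0.205 0 0 0 0;0 0.01 0.205 0 0 0 0")

```text
time: 22.32
tool_pos: [0.5409, -0.0062, 0.1923]
tool_rot: [-0.0, 1.0, -0.012, -0.0]
contact_force: [-0.7, 0.2, -0.8]
gripper_width: 0.43
grasp_force: 60.9
```

```bash
python3 -c "
from h import *
to([.546,-.0172,.12],-.023)
s,p,r=cur()
f=grab_frame('scene');P=cloud(f)[f['range_z']>0]-p
P=P[(abs(P[:,1])<.08)&(P[:,0]<.15)&(P[:,0]>-.1)]
for z in np.arange(.02,.34,.02):
  q=P[abs(P[:,2]-z)<.01]
  if len(q):print(round(z,2),len(q),np.round(np.percentile(q[:,0],[50,90,99]),3))
P=cloud(f)[f['range_z']>0]
cv2.imwrite('pics/s3.png',cv2.resize(f['color'][40:240,150:400,::-1],None,fx=3,fy=3))
"
```

```text
t 22.32 at [ 0.5409 -0.0062  0.1923] F [-0.7  0.2 -0.8] grip 0.430 60.9 j [-0.15 -0.12  1.85  0.    1.41  1.44]
shift [0.0107 0.0218 0.1447] turn [-0.0002  0.0001 -0.0002]
0.02 721 [0.118 0.121 0.123]
0.04 841 [0.111 0.116 0.119]
0.06 829 [0.101 0.109 0.112]
0.08 311 [0.013 0.098 0.102]
0.1 615 [0.012 0.1   0.104]
0.12 103 [0.011 0.017 0.035]
0.14 245 [0.031 0.037 0.039]
0.16 273 [0.032 0.038 0.04 ]
0.18 310 [0.027 0.034 0.039]
0.2 292 [0.029 0.036 0.038]
0.22 282 [0.03  0.035 0.038]
0.24 356 [0.028 0.037 0.04 ]
0.26 476 [0.029 0.042 0.048]
0.28 847 [0.035 0.045 0.051]
0.3 1187 [0.028 0.04  0.048]
0.32 1548 [-0.004  0.023  0.034]
```

View pics/s3.png

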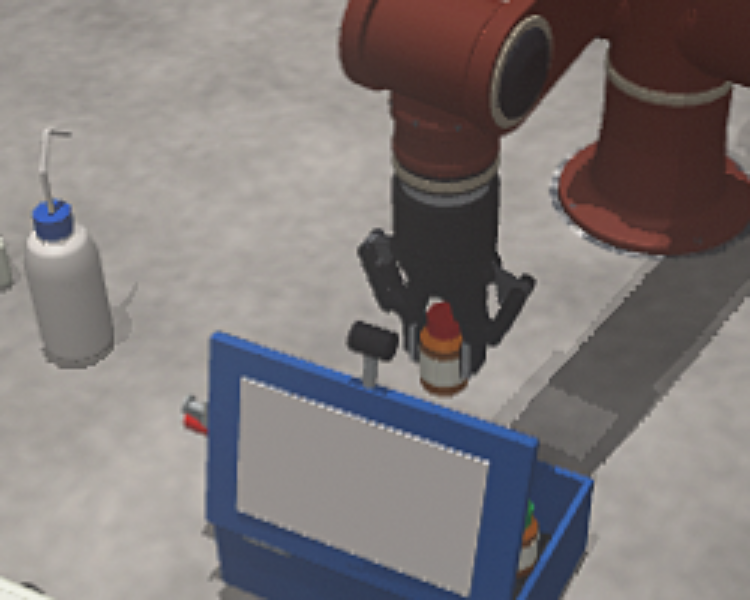

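Request:
jog_arm(motion="0 0.01 0.022 0 0 0 0;0 0.01 0.022 0.04 0 0 0;0 0.01 0.022 0.1 0 0 0;0 0.01 0.022 0.16 0 0 0;0 0.01 0.022 0.2 0 0 0")

```text
time: 23.0
tool_pos: [0.544, -0.0184, 0.0893]
tool_rot: [-0.0, 1.0, -0.013, -0.002]
contact_force: [-1.1, -0.2, -1.4]
gripper_width: 0.426
grasp_force: 60.9
```

```bash
python3 -c "
from h import *
f=grab_frame('top');P=cloud(f)
for t in('black_bottle_mid','green_bottle_mid','case'):print(t,[(round(float(d['p']),2),np.round(d['at'],4)) for d in place_of('top',t)[:1]])
to([.546,-.0172,.025],-.023)"
```

```text
black_bottle_mid [(0.66, array([ 0.551 , -0.1072,  0.0411]))]
green_bottle_mid [(0.36, array([0.5539, 0.0672, 0.0404]))]
case [(0.75, array([ 0.5914, -0.0168,  0.001 ]))]
t 23.20 at [ 0.5457 -0.0186  0.0923] F [ 0.3  0.3 -1. ] grip 0.429 60.9 j [-0.17 -0.01  1.92  0.    1.23  1.43]
shift [ 0.0007 -0.0028  0.1346] turn [-0.0001  0.0002 -0.0015]
```

Request:
jog_arm(motion="0 0.002 0 0.04 0 0 0;0 0.002 0 0.08 0 0 0;0 0.002 0 0.11 0 0 0;0 0.002 0 0.13 0 0 0;0 0.002 0 0.134 0 0 0")

```text
time: 23.82
tool_pos: [0.546, -0.0185, 0.0243]
tool_rot: [-0.0, 1.0, -0.013, -0.001]
contact_force: [0.2, -0.5, -1.3]
gripper_width: 0.429
grasp_force: 60.9
```

Request:
jog_arm(motion="0 0 0 0.001 0 0 0;0 0 0 0.002 0 0 0;0 0 0 0.003 0 0 0;0 0 0 0.003 0 0 0;0 0 0 0.003 0 0 0")

```text
time: 24.45
tool_pos: [0.5467, -0.0186, 0.0241]
tool_rot: [0.0, 1.0, -0.013, 0.0]
contact_force: [-0.2, -0.6, -1.2]
gripper_width: 0.427
grasp_force: 60.9
```

Request:
jog_arm(motion="0 0 0 0.001 0 0 0;0 0 0 0.002 0 0 0;0 0 0 0.003 0 0 0;0 0 0 0.003 0 0 0;0 0 0 0.003 0 0 0")

```text
time: 25.08
tool_pos: [0.5466, -0.0186, 0.0225]
tool_rot: [-0.0, 1.0, -0.013, -0.0]
contact_force: [-0.3, -0.2, 0.6]
gripper_width: 0.43
grasp_force: 60.9
```

Request:
jog_arm(motion="54 0 0 0 0 0 0;54 0 0 0 0 0 0;54 0 0 0 0 0 0;54 0 0 -0.02 0 0 0;54 0 0 -0.06 0 0 0")

```text
time: 25.7
tool_pos: [0.546, -0.0185, 0.0528]
tool_rot: [-0.0, 1.0, -0.013, -0.001]
contact_force: [-0.7, 0.1, -0.8]
gripper_width: 0.537
grasp_force: 0.0
```

Request:
jog_arm(motion="54 0 0 -0.1 0 0 0;54 0 0 -0.2 0 0 0;54 0 0 -0.32 0 0 0;65 0 0 -0.44 0 0 0;65 0 0 -0.55 0 0 0")

```text
time: 26.32
tool_pos: [0.5464, -0.0186, 0.3321]
tool_rot: [0.0, 1.0, -0.013, 0.002]
contact_force: [-0.5, -0.3, -0.6]
gripper_width: 0.647
grasp_force: 0.0
```

```bash
python3 -c "
from h import *
f=grab_frame('wrist');cv2.imwrite('pics/w4.png',f['color'][:,:,::-1])
for t in('red_bottle_mid','lid_knob'):print(t,[(round(float(d['p']),2),np.round(d['at'],4)) for d in place_of('wrist',t)[:1]])
to([.636,-.0195,.335],-.025)"
```

```text
red_bottle_mid [(0.8, array([ 0.5474, -0.0196,  0.0401]))]
lid_knob [(0.9, array([ 0.6358, -0.02  ,  0.2821]))]
t 26.48 at [ 0.5482 -0.0188  0.3346] F [-0.   0.4 -0.1] grip 0.649 0.0 j [-0.17 -0.18  1.66  0.    1.64  1.43]
shift [ 0.1756 -0.0031  0.0011] turn [ 0.0011 -0.0073 -0.0001]
```

View pics/w4.png

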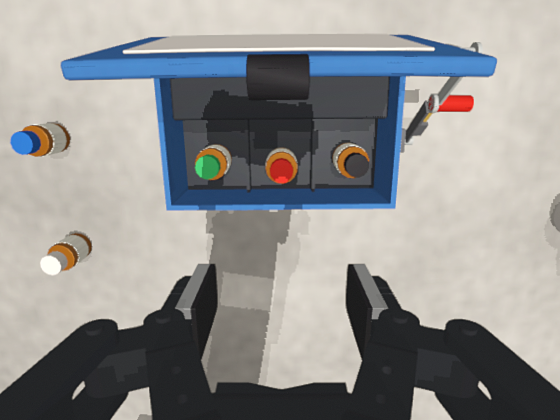

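Request:
jog_arm(motion="65 0.1 0 0 0 0 0;65 0.181 0 0 0 0 0;65 0.181 0 0.03 0 0 0;65 0.181 0 0.1 0 0 0;65 0.181 0 0.14 0 0 0")

```text
time: 27.1
tool_pos: [0.6351, -0.0207, 0.2543]
tool_rot: [-0.0, 1.0, -0.013, -0.002]
contact_force: [-0.5, -0.1, -0.3]
gripper_width: 0.651
grasp_force: 0.0
```

Request:
jog_arm(motion="65 0 0 0 0 0 0;0 0 0 0 0 0 0;0 0 0 0 0 0 0;0 0 0 0 0 0 0;0 0 0 0 0 0 0")

```text
time: 27.72
tool_pos: [0.6377, -0.0192, 0.2597]
tool_rot: [-0.001, 1.0, -0.012, 0.001]
contact_force: [-1.1, 5.0, 1.6]
gripper_width: 0.343
grasp_force: 61.0
```

Request:
jog_arm(motion="0 0.01 0 -0.001 0 0 0;0 0.02 0 -0.003 0 0 0;0 0.03 0 -0.004 0 0 0;0 0.04 0 -0.005 0 0 0;0 0.05 0 -0.006 0 0 0")

```text
time: 28.35
tool_pos: [0.6615, -0.0196, 0.2628]
tool_rot: [-0.002, 1.0, -0.012, -0.001]
contact_force: [-4.0, 5.0, 3.8]
gripper_width: 0.344
grasp_force: 62.1
```

Request:
jog_arm(motion="0 0.004 0 0 0 0 0;0 0.008 0 0 0 0 0;0 0.008 0 0 0 0 0;0 0.008 0 0 0 0 0;0 0.008 0 0 0 0 0")

```text
time: 28.98
tool_pos: [0.6649, -0.0197, 0.263]
tool_rot: [-0.002, 1.0, -0.012, -0.001]
contact_force: [-7.1, 6.1, 5.1]
gripper_width: 0.342
grasp_force: 62.4
```

Request:
jog_arm(motion="0 0.003 0 0 0 0 0;0 0.006 0 0 0 0 0;0 0.006 0 0 0 0 0;0 0.006 0 0 0 0 0;0 0.006 0 0 0 0 0")

```text
time: 29.6
tool_pos: [0.667, -0.0197, 0.263]
tool_rot: [-0.002, 1.0, -0.012, -0.003]
contact_force: [-10.1, 5.5, 5.9]
gripper_width: 0.341
grasp_force: 62.6
```

Request:
jog_arm(motion="0 -0.003 0 0 0 0 0;65 -0.003 0 0 0 0 0;65 -0.003 0 0 0 0 0;65 -0.003 0 -0.04 0 0 0;65 -0.003 0 -0.14 0 0 0")

```text
time: 30.22
tool_pos: [0.6666, -0.0218, 0.3289]
tool_rot: [-0.0, 1.0, -0.013, -0.003]
contact_force: [0.5, 0.5, 0.1]
gripper_width: 0.65
grasp_force: 0.0
```

```bash
python3 -c "
from h import *
for c in('wrist','top','scene'):
  grab_frame(c)
  for t in('knee','stay_foot','lid_knob'):print(c,t,[(round(float(d['p']),2),np.round(d['at'],4)) for d in place_of(c,t)[:1]])
to([.56,-.187,.20],-.025,.8)"
```

```text
wrist knee []
wrist stay_foot [(0.6, array([ 0.5844, -0.1589,  0.0571]))]
wrist lid_knob [(0.69, array([ 0.6569, -0.0235,  0.2851]))]
top knee [(0.52, array([ 0.6225, -0.1802,  0.1169]))]
top stay_foot []
top lid_knob [(0.82, array([ 0.6571, -0.0205,  0.2918]))]
scene knee [(0.38, array([ 0.6186, -0.1831,  0.1175]))]
scene stay_foot [(0.24, array([ 0.4618, -0.4383,  0.0019]))]
scene lid_knob [(0.57, array([ 0.6549, -0.0191,  0.2925]))]
t 30.82 at [ 0.6673 -0.0216  0.3294] F [-0.2 -0.9  0.4] grip 0.654 0.0 j [-0.14  0.11  1.39  0.    1.64  1.45]
shift [-0.2058  0.3361  0.2591] turn [-1.000e-04  5.344e-01 -2.000e-04]
```

Request:
jog_arm(motion="0 -0.25 0.33 0 0 0.12 0;0 -0.25 0.33 0 0 0.25 0;0 -0.25 0.33 0 0 0.37 0;0 -0.25 0.33 0.158 0 0.49 0;0 -0.25 0.33 0.158 0 0.533 0")

```text
time: 31.45
tool_pos: [0.5317, -0.1808, 0.2364]
tool_rot: [0.001, 0.924, -0.015, 0.383]
contact_force: [0.4, 0.7, -1.1]
gripper_width: -0.002
grasp_force: 0.0
```

```bash
python3 -c "
from h import *
to([.586,-.186,.142],-.025,.8)"
```

```text
t 31.45 at [ 0.5317 -0.1808  0.2364] F [ 0.4  0.7 -1.1] grip -0.002 0.0 j [-0.69 -0.55  2.24  0.6   0.88  0.66]
shift [-0.0566  0.0094  0.2105] turn [-0.0035  0.0094 -0.0063]
```

Request:
jog_arm(motion="0 -0.056 0.009 0.08 0 0.009 -0.006;0 -0.056 0.009 0.15 0 0.009 -0.006;0 -0.056 0.009 0.19 0 0.009 -0.006;0 -0.056 0.009 0.205 0 0.009 -0.006;0 -0.056 0.009 0.205 0 0.009 -0.006")

```text
time: 32.08
tool_pos: [0.5923, -0.1892, 0.1598]
tool_rot: [0.007, 0.919, -0.007, 0.395]
contact_force: [-0.4, -0.6, -0.9]
gripper_width: 0.001
grasp_force: 0.0
```

```bash
python3 -c "
from h import *
f=grab_frame('wrist');cv2.imwrite('pics/w5.png',f['color'][:,:,::-1])
for t in('knee',):print(t,[(round(float(d['p']),2),np.round(d['at'],4)) for d in place_of('wrist',t)[:1]])
s,p,r=cur();print(r.inv().apply([.82,-.019,-.57]))
to([.586,-.186,.142],-.025,.8)"
```

```text
knee [(0.95, array([ 0.6187, -0.184 ,  0.1149]))]
[ 1.48721789e-01 -7.19548850e-04  9.87695455e-01]
t 32.17 at [ 0.5924 -0.1895  0.1609] F [ 0.8 -0.5  0.1] grip -0.003 0.0 j [-0.62 -0.28  2.19  0.74  0.64  0.5 ]
shift [-0.0363 -0.0071  0.0165] turn [ 0.0005 -0.0094  0.0063]
```

View pics/w5.png

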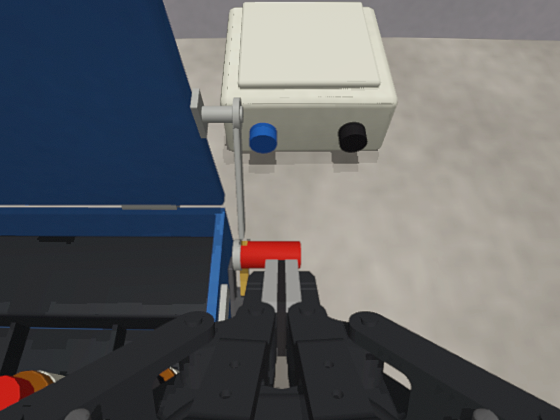

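Request:
jog_arm(motion="0 -0.036 -0.004 0.02 0 0 0;0 -0.036 -0.004 0.04 0 0 0;0 -0.034 -0.004 0.055 0 0 0;0 -0.032 -0.004 0.068 0 0 0;0 -0.032 -0.004 0.068 0 0 0")

```text
time: 32.8
tool_pos: [0.6066, -0.1878, 0.1251]
tool_rot: [0.007, 0.918, -0.007, 0.395]
contact_force: [0.4, 0.2, -0.3]
gripper_width: -0.002
grasp_force: 0.0
```

Request:
jog_arm(motion="0 0.0005 0 0.005 0 0 0;0 0.0015 0 0.01 0 0 0;0 0.002 0 0.015 0 0 0;0 0.003 0 0.02 0 0 0;0 0.003 0 0.02 0 0 0")

```text
time: 33.42
tool_pos: [0.6144, -0.1879, 0.119]
tool_rot: [0.007, 0.919, -0.007, 0.395]
contact_force: [-0.0, 0.7, -0.6]
gripper_width: -0.002
grasp_force: 0.0
```

Request:
jog_arm(motion="0 0.0005 0 0.004 0 0 0;0 0.001 0 0.008 0 0 0;0 0.002 0 0.012 0 0 0;0 0.0025 0 0.016 0 0 0;0 0.0025 0 0.016 0 0 0")

```text
time: 34.05
tool_pos: [0.621, -0.1881, 0.1143]
tool_rot: [0.007, 0.919, -0.007, 0.395]
contact_force: [0.7, -0.7, -0.6]
gripper_width: -0.002
grasp_force: 0.0
```

```bash
python3 -c "
from h import *
f=grab_frame('wrist');cv2.imwrite('pics/w6.png',f['color'][:,:,::-1])
print([(round(float(d['p']),2),np.round(d['at'],4)) for d in place_of('wrist','knee')[:1]])
m=cut_out('wrist','knee')
P=cloud(f)
q=P[m[0]['pixels']&(f['range_z']>0)];print(len(q),np.round(np.percentile(q,[5,50,95],axis=0),4))
to([.586,-.186,.142],-.025,.8)"
```

```text
[(0.8, array([ 0.6273, -0.1791,  0.1094]))]
4926 [[ 0.615  -0.1967  0.0993]
 [ 0.633  -0.1694  0.121 ]
 [ 0.6597 -0.1617  0.1917]]
t 34.20 at [ 0.6211 -0.1882  0.1146] F [ 0.3 -0.   0.3] grip -0.001 0.0 j [-0.58 -0.13  2.16  0.83  0.54  0.41]
shift [-0.0085 -0.0028 -0.0887] turn [ 0.0002 -0.0088  0.0059]
```

View pics/w6.png

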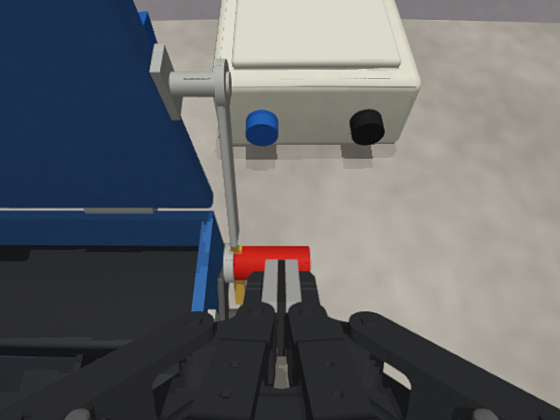

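Request:
jog_arm(motion="0 0.0005 0 0.004 0 0 0;0 0.001 0 0.008 0 0 0;0 0.002 0 0.012 0 0 0;0 0.002 0 0.014 0 0 0;0 0.002 0 0.014 0 0 0")

```text
time: 34.83
tool_pos: [0.6268, -0.1883, 0.1103]
tool_rot: [0.007, 0.919, -0.008, 0.395]
contact_force: [-0.8, 0.4, -0.9]
gripper_width: -0.003
grasp_force: 0.2
```

Request:
jog_arm(motion="0 0.0005 0 0.004 0 0 0;0 0.001 0 0.008 0 0 0;0 0.002 0 0.012 0 0 0;0 0.002 0 0.014 0 0 0;0 0.002 0 0.014 0 0 0")

```text
time: 35.45
tool_pos: [0.6329, -0.1886, 0.1067]
tool_rot: [0.007, 0.918, -0.008, 0.396]
contact_force: [-0.4, -0.3, 0.2]
gripper_width: 0.003
grasp_force: 0.0
```

```bash
python3 -c "
from h import *
for c in('wrist','top'):
  f=grab_frame(c)
  for t in('knee','lid_knob'):print(c,t,[(round(float(d['p']),2),np.round(d['at'],4)) for d in place_of(c,t)[:1]])
to([.586,-.186,.142],-.025,.8)"
```

```text
wrist knee [(0.8, array([ 0.6389, -0.1828,  0.0997]))]
wrist lid_knob []
top knee [(0.65, array([ 0.6406, -0.1819,  0.1047]))]
top lid_knob [(0.71, array([ 0.6092, -0.0188,  0.2853]))]
t 35.75 at [ 0.6328 -0.1886  0.1069] F [-0.1  0.2 -1.3] grip 0.001 0.0 j [-0.56 -0.09  2.13  0.85  0.52  0.39]
shift [-0.0133 -0.003  -0.1164] turn [ 0.0003 -0.0092  0.006 ]
```

Request:
jog_arm(motion="0 0 0 -0.12 0 0 0;0 0 0 -0.24 0 0 0;0 0.11 -0.1 -0.42 0 -0.12 0;65 0.22 -0.25 -0.5 0 -0.25 0;65 0.22 -0.338 -0.5 0 -0.37 0")

```text
time: 36.38
tool_pos: [0.5313, -0.0712, 0.3223]
tool_rot: [0.006, 0.989, -0.011, 0.146]
contact_force: [1.0, -1.1, -0.2]
gripper_width: 0.417
grasp_force: 0.0
```

```bash
python3 -c "
from h import *
to([.55,-.019,.335],-.025)"
```

```text
t 36.38 at [ 0.5313 -0.0712  0.3223] F [ 1.  -1.1 -0.2] grip 0.417 0.0 j [-0.31 -0.4   1.88  0.07  1.38  1.28]
shift [ 0.0412 -0.1051 -0.0153] turn [ 0.0061 -0.1953  0.0024]
```

Request:
jog_arm(motion="65 0.035 -0.1 -0.01 0.005 -0.12 0;65 0.035 -0.1 -0.01 0.005 -0.183 0;65 0.035 -0.1 -0.01 0.005 -0.183 0;65 0.035 -0.1 -0.01 0.005 -0.183 0;65 0.035 -0.1 -0.01 0.005 -0.183 0")

```text
time: 37.0
tool_pos: [0.547, -0.0222, 0.3269]
tool_rot: [-0.0, 1.0, -0.01, 0.009]
contact_force: [0.3, 0.2, -0.2]
gripper_width: 0.649
grasp_force: 0.0
```

```bash
python3 -c "
from h import *
for c in('wrist','top'):
  f=grab_frame(c)
  for t in('lid_knob','knee'):print(c,t,[(round(float(d['p']),2),np.round(d['at'],4)) for d in place_of(c,t)[:1]])
  if c=='wrist':cv2.imwrite('pics/w7.png',f['color'][:,:,::-1])
to([.615,-.0195,.335],-.025)"
```

```text
wrist lid_knob [(0.92, array([ 0.6108, -0.0187,  0.2785]))]
wrist knee []
top lid_knob [(0.68, array([ 0.6098, -0.0175,  0.2807]))]
top knee [(0.47, array([ 0.639 , -0.1803,  0.0982]))]
t 37.30 at [ 0.5475 -0.0218  0.3271] F [ 0.9 -0.4  1. ] grip 0.649 0.0 j [-0.18 -0.18  1.68  0.    1.63  1.41]
shift [ 0.1351 -0.007  -0.0133] turn [-0.0008 -0.0122  0.0046]
```

View pics/w7.png

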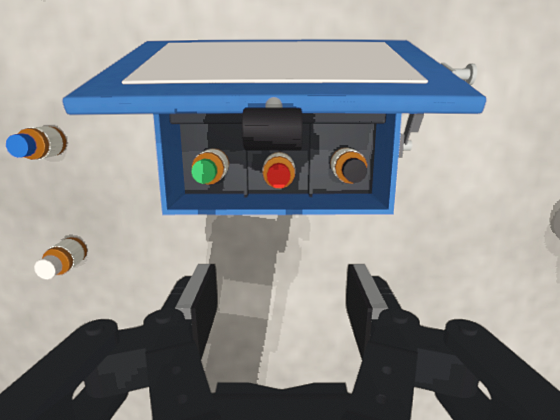

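Request:
jog_arm(motion="65 0.1 -0.005 0 0 -0.012 0.004;65 0.132 -0.005 0 0 -0.012 0.004;65 0.132 -0.005 0.04 0 -0.012 0.004;65 0.132 -0.005 0.1 0 -0.012 0.004;65 0.132 -0.005 0.135 0 -0.012 0.004")

```text
time: 37.92
tool_pos: [0.6133, -0.0199, 0.2575]
tool_rot: [-0.001, 1.0, -0.012, -0.002]
contact_force: [-0.4, 1.0, -0.7]
gripper_width: 0.651
grasp_force: 0.0
```

Request:
jog_arm(motion="65 0 0 0 0 0 0;0 0 0 0 0 0 0;0 0 0 0 0 0 0;0 0 0 0 0 0 0;0 0 0 0 0 0 0")

```text
time: 38.55
tool_pos: [0.6155, -0.0189, 0.2627]
tool_rot: [-0.002, 1.0, -0.011, 0.001]
contact_force: [-0.4, 4.7, 2.9]
gripper_width: 0.336
grasp_force: 61.2
```

```bash
python3 -c "
from h import *
to([.4715,-.0155,.069],-.025)
arc([1.27,1.25,1.22,1.17,1.11,1.05,.98,.91,.84,.77,.7,.63,.56,.49,.42,.35,.3,.25,.2,.16,.12,.09,.06,.04,.02,0])"
```

```text
t 38.55 at [ 0.6155 -0.0189  0.2627] F [-0.4  4.7  2.9] grip 0.336 61.2 j [-0.15  0.01  1.6   0.    1.53  1.44]
shift [-0.2889  0.0011  0.3867] turn [-0.0022 -0.0014  0.0016]
1.25: [-0.0079  0.      0.0023]
1.22: [-0.0196  0.      0.006 ]
1.17: [-0.0389  0.      0.013 ]
1.11: [-0.0615  0.      0.0226]
1.05: [-0.0836  0.      0.0335]

0.98: [-0.0248  0.      0.0144]
0.91: [-0.0486  0.      0.0306]
0.84: [-0.0711  0.      0.0483]
0.77: [-0.0924  0.      0.0676]
0.70: [-0.1123  0.      0.0883]

0.63: [-0.0184  0.      0.0221]
0.56: [-0.0351  0.      0.0454]
0.49: [-0.0503  0.      0.0698]
0.42: [-0.0636  0.      0.0952]
0.35: [-0.0752  0.      0.1214]

0.30: [-0.0071  0.      0.0192]
0.25: [-0.0133  0.      0.0388]
0.20: [-0.0184  0.      0.0586]
0.16: [-0.0218  0.      0.0747]
0.12: [-0.0246  0.      0.0909]

0.09: [-0.0016  0.      0.0122]
0.06: [-0.0029  0.      0.0244]
0.04: [-0.0036  0.      0.0326]
0.02: [-0.0041  0.      0.0408]
0.00: [-0.0044  0.      0.049 ]
```

Request:
jog_arm(motion="0 -0.004 0 0.001 0 0 0;0 -0.01 0 0.003 0 0 0;0 -0.02 0 0.0065 0 0 0;0 -0.029 0 0.01 0 0 0;0 -0.044 0 0.016 0 0 0")

```text
time: 39.17
tool_pos: [0.5952, -0.0185, 0.2553]
tool_rot: [-0.001, 1.0, -0.011, 0.004]
contact_force: [2.7, 4.2, 1.9]
gripper_width: 0.341
grasp_force: 61.3
```

Request:
jog_arm(motion="0 -0.0295 0 0.014 0 0 0;0 -0.054 0 0.029 0 0 0;0 -0.078 0 0.045 0 0 0;0 -0.1 0 0.0625 0 0 0;0 -0.122 0 0.082 0 0 0")

```text
time: 39.8
tool_pos: [0.5329, -0.0175, 0.2146]
tool_rot: [-0.001, 1.0, -0.011, 0.002]
contact_force: [-0.2, 5.1, 5.7]
gripper_width: 0.336
grasp_force: 62.7
```

Request:
jog_arm(motion="0 -0.02 0 0.0205 0 0 0;0 -0.038 0 0.043 0 0 0;0 -0.055 0 0.066 0 0 0;0 -0.07 0 0.0905 0 0 0;0 -0.0835 0 0.116 0 0 0")

```text
time: 40.42
tool_pos: [0.4901, -0.0167, 0.1549]
tool_rot: [-0.001, 1.0, -0.012, 0.0]
contact_force: [-3.9, 3.2, 4.8]
gripper_width: 0.342
grasp_force: 63.5
```

Request:
jog_arm(motion="0 -0.0115 0 0.026 0 0 0;0 -0.0187 0 0.0455 0 0 0;0 -0.025 0 0.065 0 0 0;0 -0.03 0 0.085 0 0 0;0 -0.0335 0 0.101 0 0 0")

```text
time: 41.05
tool_pos: [0.473, -0.0164, 0.1034]
tool_rot: [-0.001, 1.0, -0.012, -0.0]
contact_force: [-2.5, 3.3, 2.0]
gripper_width: 0.335
grasp_force: 63.7
```

Request:
jog_arm(motion="0 -0.003 0 0.016 0 0 0;0 -0.0045 0 0.028 0 0 0;0 -0.0055 0 0.04 0 0 0;0 -0.006 0 0.047 0 0 0;0 -0.006 0 0.052 0 0 0")

```text
time: 41.68
tool_pos: [0.4697, -0.0163, 0.0769]
tool_rot: [-0.001, 1.0, -0.012, -0.001]
contact_force: [-4.1, 3.0, 1.0]
gripper_width: 0.336
grasp_force: 63.7
```

Request:
jog_arm(motion="0 0.002 0 0.003 0 0 0;0 0.002 0 0.006 0 0 0;0 0.002 0 0.006 0 0 0;0 0.002 0 0.006 0 0 0;0 0.002 0 0.006 0 0 0")

```text
time: 42.3
tool_pos: [0.4697, -0.0163, 0.0758]
tool_rot: [-0.001, 1.0, -0.012, -0.003]
contact_force: [-15.4, 4.4, 17.0]
gripper_width: 0.34
grasp_force: 65.7
```

Request:
jog_arm(motion="0 0 0 0.002 0 0 0;0 0 0 0.004 0 0 0;0 0 0 0.004 0 0 0;0 0 0 0.004 0 0 0;0 0 0 0.004 0 0 0")

```text
time: 42.92
tool_pos: [0.4697, -0.0164, 0.0756]
tool_rot: [-0.001, 1.0, -0.011, -0.004]
contact_force: [-22.8, 5.4, 28.8]
gripper_width: 0.336
grasp_force: 67.3
```

Request:
jog_arm(motion="0 -0.002 0 -0.004 0 0 0;0 -0.003 0 -0.008 0 0 0;0 -0.003 0 -0.009 0 0 0;0 -0.003 0 -0.009 0 0 0;0 -0.003 0 -0.009 0 0 0")

```text
time: 43.55
tool_pos: [0.4697, -0.0164, 0.0764]
tool_rot: [-0.001, 1.0, -0.012, -0.001]
contact_force: [-3.7, 4.1, -0.2]
gripper_width: 0.339
grasp_force: 63.5
```

```bash
python3 -c "
from h import *
for c in('top','scene'):
  f=grab_frame(c);P=cloud(f);ok=f['range_z']>0
  for t in('lid_knob','knee'):print(c,t,[(round(float(d['p']),2),np.round(d['at'],4)) for d in place_of(c,t)[:1]])
  Q=P[ok];Q=Q[(abs(Q[:,2]-.1)<.03)&(Q[:,0]>.53)&(Q[:,0]<.66)&(abs(Q[:,1]+.02)<.11)]
  for k in range(3):
    A=np.c_[Q[:,:2]-[.67,-.02],np.ones(len(Q))];s=np.linalg.lstsq(A,Q[:,2],rcond=None)[0];e=Q[:,2]-A@s;Q=Q[abs(e)<.006]
  print('lid plane',np.round(s,4),len(Q))
to([.4697,-.0163,.0756],-.025)"
```

```text
top lid_knob []
top knee [(0.72, array([ 0.6518, -0.1825,  0.0679]))]
lid plane [-0.0063  0.0003  0.0983] 3876
scene lid_knob [(0.79, array([ 0.4688, -0.0131,  0.0934]))]
scene knee [(0.75, array([ 0.651 , -0.1839,  0.0665]))]
lid plane [-0.008  -0.0018  0.0982] 3648
t 43.85 at [ 0.4697 -0.0163  0.0764] F [-3.3  3.2 -0.1] grip 0.344 63.4 j [-0.19 -0.17  2.1   0.    1.22  1.4 ]
shift [-0.     -0.0001  0.0016] turn [-0.0009  0.0007  0.001 ]
```

Request:
jog_arm(motion="0 0 0 0.002 0 0 0;0 0 0 0.004 0 0 0;0 0 0 0.005 0 0 0;0 0 0 0.005 0 0 0;0 0 0 0.005 0 0 0")

```text
time: 44.48
tool_pos: [0.4697, -0.0164, 0.0758]
tool_rot: [-0.001, 1.0, -0.012, -0.001]
contact_force: [-10.8, 4.4, 11.8]
gripper_width: 0.335
grasp_force: 65.0
```

Request:
jog_arm(motion="65 0 0 0 0 0 0;65 0 0 0 0 0 0;65 0 0 -0.02 0 0 0;65 0 0 -0.08 0 0 0;65 0 0 -0.16 0 0 0")

```text
time: 45.1
tool_pos: [0.4694, -0.0167, 0.1546]
tool_rot: [-0.001, 1.0, -0.012, -0.001]
contact_force: [1.2, -0.1, -0.1]
gripper_width: 0.652
grasp_force: 0.0
```

Request:
jog_arm(motion="65 -0.06 0 -0.1 0 0 0;65 -0.12 0 -0.2 0 0 0;65 -0.12 0 -0.24 0 0 0;65 -0.12 0 -0.24 0 0 0;65 -0.12 0 -0.24 0 0 0")

```text
time: 45.72
tool_pos: [0.4097, -0.0152, 0.272]
tool_rot: [-0.001, 1.0, -0.012, -0.002]
contact_force: [-0.2, 0.2, -0.7]
gripper_width: 0.651
grasp_force: 0.0
```

```bash
python3 -c "
from h import *
for c in('top','scene'):
  f=grab_frame(c);P=cloud(f);ok=f['range_z']>0
  for t in('lid_knob','knee','white_bottle_mid','blue_bottle_mid','wash_bottle','flask'):print(c,t,[(round(float(d['p']),2),np.round(d['at'],4)) for d in place_of(c,t)[:1]])
  Q=P[ok];Q=Q[(abs(Q[:,2]-.1)<.03)&(Q[:,0]>.53)&(Q[:,0]<.66)&(abs(Q[:,1]+.02)<.11)]
  for k in range(3):
    A=np.c_[Q[:,:2]-[.67,-.02],np.ones(len(Q))];s=np.linalg.lstsq(A,Q[:,2],rcond=None)[0];e=Q[:,2]-A@s;Q=Q[abs(e)<.006]
  print('lid plane',np.round(s,4),len(Q))
  if c=='scene':cv2.imwrite('pics/s9.png',f['color'][:,:,::-1])
to([.4697,-.0163,.0756],-.025)"
```

```text
top lid_knob [(0.96, array([ 0.4699, -0.0178,  0.0937]))]
top knee [(0.56, array([ 0.653 , -0.1838,  0.067 ]))]
top white_bottle_mid [(0.56, array([0.4362, 0.2765, 0.0305]))]
top blue_bottle_mid [(0.49, array([0.5839, 0.2797, 0.0359]))]
top wash_bottle [(0.86, array([ 0.4662, -0.4358,  0.0026]))]
top flask [(0.76, array([ 0.5933, -0.5007, -0.003 ]))]
lid plane [-0.0047 -0.0007  0.0982] 3897
scene lid_knob [(0.88, array([ 0.4692, -0.0148,  0.0925]))]
scene knee [(0.52, array([ 0.6513, -0.1812,  0.0679]))]
scene white_bottle_mid [(0.73, array([0.4332, 0.2736, 0.0365]))]
scene blue_bottle_mid [(0.57, array([0.5943, 0.2748, 0.0318]))]
scene wash_bottle [(0.7, array([ 4.647e-01, -4.370e-01,  3.000e-04]))]
scene flask [(0.88, array([ 0.5935, -0.4977, -0.004 ]))]
lid plane [-0.0065 -0.001   0.098 ] 3648
t 46.42 at [ 0.4101 -0.0153  0.2743] F [0.2 0.1 0.2] grip 0.651 0.0 j [-0.22 -0.52  2.02  0.    1.64  1.37]
shift [ 0.1193 -0.0004  0.3974] turn [-0.0007  0.      0.0009]
```

View pics/s9.png

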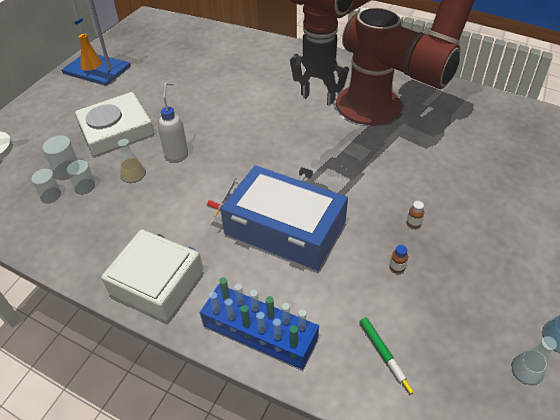

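The lid is shut: the plane is flat and the knob at (305,174) and the knee are back at their starting poses. The other items are where they were and the arm is clear, so I am handing in.

```bash
python3 -c "
from plant import *
print(job_done())"
```

```text
the job is handed in; nothing more can be done
None
```

The red-capped bottle stands in the middle pocket, the stay is folded and the lid shut without a slam; one press at closing peaked near 37 N (29 N down, 23 N back), over the 25 N stay-strain figure, with the lid apparently already on the rim.

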